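# Press three glaze lids home in order

### The arm

A 7-joint arm with a two-finger parallel gripper is mounted at the origin on the work surface. World frame = base frame: x ahead of the robot, y to its left, z up, the work surface at z = 0. Lengths are in m, angles in rad, forces in N, time in s.
With the tool pointing down it reaches from about 0.35 to 0.9 m from the base axis. Payload 8.1 kg.
Tool frame: the origin (TCP) lies midway between the tips of the shut fingers; the grasp point (between the pads) lies arm.tcp_to_grasp behind it (arm.tcp_to_grasp is the distance from the TCP to the grasp point, in m); z points along the fingers, y is the line along which they close (so a half turn about z gives the same grasp; the last joint's range is limited). The gripper opens to 92 mm and grips with 3 to 60 N. Pads are 19 mm wide; open, the fingers measure 130 mm over their backs; the gripper's body (75 mm by 190 mm) begins 47 mm behind the grasp point.
Start: joints at [-1.329, 0.434, 0.025, 1.573, -0.012, 1.134, -0.075], TCP at [0.211, 0.588, 0.227] pointing down, gripper open.
Joint ranges: [-2.62, 2.62], [-0.44, 2.09], [-1.27, 1.32], [0.08, 2.57], [-1.32, 4.46], [0.12, 2], [-2.74, 2.74]. Speed limits (rad/s): [2.22, 2.22, 3.01, 3.01, 3.14, 3.14, 3.14].

### API

Orientations are given as a rotation vector (axis times angle).
In Python, from cell import observe, get_image, arm gives the robot as it stands. The module is installed in compiled form; this text tells all that it offers.
- The arm moves only by the tool drive_tool, never from a script. Its argument "steps" is a list of rows, each a list of 5 numbers: the closure, from 0 (fully open) to 1 (shut), then the shift along the world's x, y, z in mm, then the turn about the world's z in rad. In form: [[hand, x, y, z, roll], ...]. A call has 1 to 20 rows; each row shifts and turns the commanded pose from where the row before left it; what a row does not reach is not made up. A row lasts 1/12 s, in which the tool goes at most 41.7 mm and 7.16 degrees, less where a joint would pass 70% of its speed; a pose out of reach is approached as far as the arm can. A call with a gripper value outside its range is refused whole. The fingers move at their own pace and stop on an object; "grip_force" is the grip in N (left out, the last holds). Time passes only in rows, so rows that do not move let the fingers close. It gives the time, the measured TCP pose, the force, the opening and the grip force at its end, in the units of the state.
- observe(): the state, without advancing time (a new reading comes with each control period).
- get_image(name): name is "scene" or "top" or "wrist"; returns a dict with "image" (480x640x3 uint8, red, green, blue), "vfov" (degrees; the focal length in pixels is half the picture's height over the tangent of half this angle, whatever the lens; pixels are square), "cx", "cy" (the principal point, pixels), "xyz" and "attitude" of the camera in the world. Camera axes: x right, y down, z forward; pixel columns grow to the right and rows downward; lengths in m; the calibration is good to about 2 mm. A picture is of the moment at which its call begins. There is no depth.
- arm.sign_off(): hands the job in; it is judged then, once.
The state is a dict: "clock": time; "joints": joint angles; "dq": joint speeds; "joint_efforts": joint torques, N m; "position": TCP position; "ee_rot": TCP orientation; "force": force on the tool from outside, world axes, zero at the start; "ft_torque": the same for the moment, N m; "width": opening from 0.0 (shut) to 1.0 (fully open); "gripper_force": force on a finger pad.
Only numpy, scipy, OpenCV 4.12 (cv2) and the standard library are available. Lean on these libraries where they do the work, as an engineer would, in place of code of your own. Each camera call takes 0.05 s, during which the arm holds its last target. There are 200 camera calls.

### The job

The lids of the three white glaze containers stand up a little from their collars. Press each lid straight down, gently, until it sits fully home: first the squat wide tub, then the tall jar, and last the small pot. Do not lift, shift or tip the containers, leave the potter's other things where they are, and finish clear of everything.

Things in the scene. Friction and masses are not known exactly. Their poses are not given: they have to be found in the camera images.
- tub: The squat wide tub: a loose, filled, round container of white plastic, body 110 mm in diameter, 70 mm tall with its lid home, 78 mm with the lid fully raised. Origin at the centre of its underside, z up. Some 0.7 kg.
- tub_lid_top (a point): Centre of the flat top of the squat wide tub's lid, grey plastic: a rim 116 mm in diameter and 10 mm high, and in it a raised centre 110 mm in diameter whose flat top stands 8 mm above the rim. The centre is springy: it gives about 1 mm for each 2.5 N, up to 6 mm, and springs back. This point is on the springy centre, so it goes down with the lid and with the give.
- tub_lid (a joint): How far the squat wide tub's lid has been pressed down, in m: 0 fully raised (an 8 mm gap between the rim and the collar below it; lid top 78 mm above the container's origin), 0.008 fully home on the collar (70 mm). It starts between 0 and 0.002, resists with about 4 N, does not rise again by itself and stays where it is left; once home the rim rests on the collar and only the springy centre gives further. The give of the centre is not counted in this value.
- jar: The tall jar: a loose, filled, round container of white plastic, body 76 mm in diameter, 120 mm tall with its lid home, 128 mm with the lid fully raised. Origin at the centre of its underside, z up. Some 0.6 kg.
- jar_lid_top (a point): Centre of the flat top of the tall jar's lid, grey plastic: a rim 82 mm in diameter and 10 mm high, and in it a raised centre 76 mm in diameter whose flat top stands 8 mm above the rim. The centre is springy: it gives about 1 mm for each 2.5 N, up to 6 mm, and springs back. This point is on the springy centre, so it goes down with the lid and with the give.
- jar_lid (a joint): How far the tall jar's lid has been pressed down, in m: 0 fully raised (an 8 mm gap between the rim and the collar below it; lid top 128 mm above the container's origin), 0.008 fully home on the collar (120 mm). It starts between 0 and 0.002, resists with about 4 N, does not rise again by itself and stays where it is left; once home the rim rests on the collar and only the springy centre gives further. The give of the centre is not counted in this value.
- pot: The small pot: a loose, filled, round container of white plastic, body 60 mm in diameter, 50 mm tall with its lid home, 58 mm with the lid fully raised. Origin at the centre of its underside, z up. Some 0.25 kg.
- pot_lid_top (a point): Centre of the flat top of the small pot's lid, grey plastic: a rim 66 mm in diameter and 10 mm high, and in it a raised centre 60 mm in diameter whose flat top stands 8 mm above the rim. The centre is springy: it gives about 1 mm for each 2.5 N, up to 6 mm, and springs back. This point is on the springy centre, so it goes down with the lid and with the give.
- pot_lid (a joint): How far the small pot's lid has been pressed down, in m: 0 fully raised (an 8 mm gap between the rim and the collar below it; lid top 58 mm above the container's origin), 0.008 fully home on the collar (50 mm). It starts between 0 and 0.002, resists with about 4 N, does not rise again by itself and stays where it is left; once home the rim rests on the collar and only the springy centre gives further. The give of the centre is not counted in this value.
- trimmer: Bystander: loose trimming tool lying along x, a 14 mm thick wooden handle 120 mm long with a wire loop at its +x end, 157 mm long in all; origin under the middle of the handle, between the containers.
- rib: Bystander: loose flat wooden rib lying along x, 100 x 28 x 10 mm; origin at the centre of its underside, between the containers.
- bowl: Bystander: loose clay bowl, rim 120 mm across, 50 mm tall, upright at the back; origin at the centre of its underside.
- cup: Bystander: loose clay cup, 70 mm across, 70 mm tall, upright at the back; origin at the centre of its underside.
- dish: Bystander: loose small clay dish, 80 mm across, 30 mm tall, near the robot; origin at the centre of its underside.
- weight: Bystander: loose brass weight, 44 mm across, 48 mm tall, near the robot; origin at the centre of its underside.
- wheel: Bystander: fixed banding wheel (turntable), painted teal with a pale top, 220 mm across, 110 mm tall, at the back; origin at the centre of its underside.
There are look-alikes about, which are no part of the job. What is shaped like the jar but yellow is not meant. What is shaped like the tub but turquoise or yellow is not meant.

How it is judged:
By the outcome, as a careful person would: the job done as asked, in the order asked, and still so for the second after the job is handed in, with the robot touching nothing.
It also fails if it takes over 48 s, if anything falls off the work surface, if the arm or the gripper's body presses on something with over 40 N, if the wrist force passes 120 N, or if a joint passes its speed limit or range.

## Working session

There is one attempt and no reset: what is moved stays moved. The work goes in short steps, Python scripts to look and compute and a tool call to move; the robot and the scene stay as the last step left them, time stands still between calls to the robot, and variables do not carry over. Pictures are saved under pics/ and viewed, at most 10 in all, crops included, and the job is handed in when it is done.

Besides the shell and the picture viewer there is one more tool, called by a JSON object that holds its "op" and its "data", one argument or row to a line. drive_tool: Moves the arm, as the interface text tells. Its arguments: {"type":"object","properties":{"steps":{"type":"array"},"grip_force":{"type":"number"}},"required":["steps"]}

```bash
mkdir -p pics; cat > h.py <<'E'
import numpy as np, cv2
from scipy.spatial.transform import Rotation as R
from cell import observe, get_image, arm
def ray(im,u,v):
    f=240/np.tan(np.radians(im['vfov'])/2)
    d=np.array([(u-im['cx'])/f,(v-im['cy'])/f,1.])
    a=np.array(im['attitude'],float)
    Rm=a if a.shape==(3,3) else R.from_rotvec(a).as_matrix()
    return np.array(im['xyz']),Rm@d
def onz(im,u,v,z):
    o,d=ray(im,u,v); return o+d*(z-o[2])/d[2]
E
python3 - <<'E'
from h import *
print(observe(), arm.tcp_to_grasp)
for n in('top','scene'):
    im=get_image(n); print(n,{k:v for k,v in im.items() if k!='image'})
    cv2.imwrite(f'pics/{n}0.png',im['image'][:,:,::-1])
E
```

```text
{'clock': 0.0, 'joints': array([-1.32862097,  0.43522276,  0.0249923 ,  1.57410132, -0.01161585,
        1.13397385, -0.07512585]), 'dq': array([-0.00151789,  0.00095663, -0.0004757 , -0.00082318,  0.00073767,
        0.00018571,  0.00034987]), 'joint_efforts': array([-3.40100005e-04, -6.67844868e+01,  9.84586626e-01, -3.14472020e+01,
       -6.06531976e-02,  4.27856587e-02,  1.66607160e-04]), 'position': array([0.21112907, 0.58772214, 0.22594369]), 'ee_rot': array([-5.39056135e-01, -3.09486379e+00,  2.44136761e-03]), 'force': array([-0.37831029,  0.22142056, -0.16456511]), 'ft_torque': array([ 0.07240089, -0.04915878, -0.0045724 ]), 'gripper_force': 0.0, 'width': 0.9982330402120331} 0.0188
top {'vfov': 45.07821419132747, 'cx': 319.83860597716597, 'cy': 239.79684906875553, 'xyz': array([0.47023669, 0.01563723, 1.18148643]), 'attitude': array([-2.18678445,  2.15906733, -0.11698092])}
scene {'vfov': 43.01538954543291, 'cx': 321.5810560580939, 'cy': 226.4816998129358, 'xyz': array([1.19246194, 0.61415703, 1.04112866]), 'attitude': array([-1.0145057 , -2.49928259,  0.99126947])}
```

View pics/top0.png

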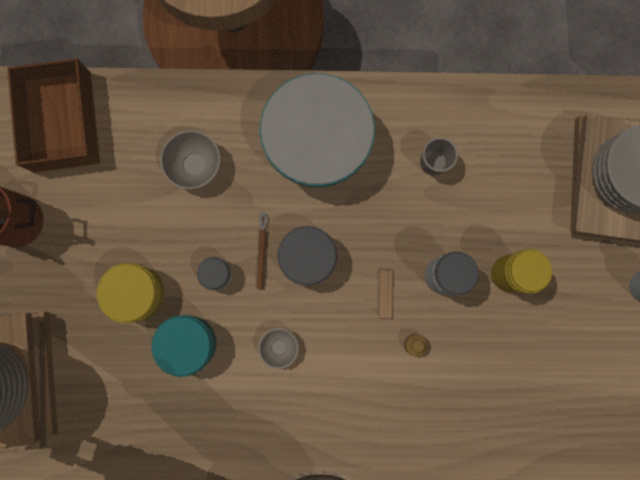

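View pics/scene0.png

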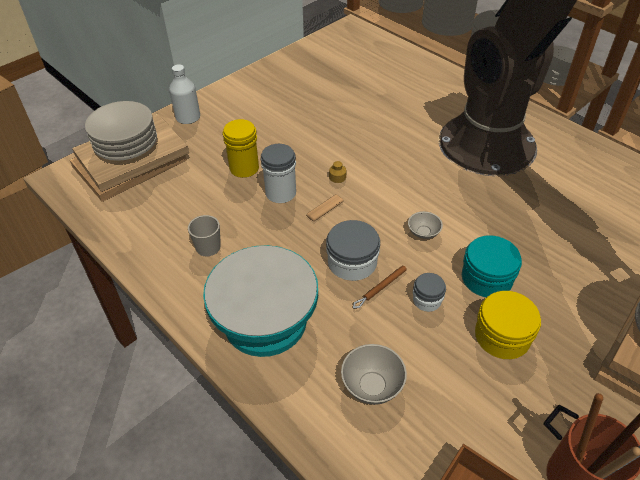

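The top view shows grey lids at about (307,255) wide, (456,273) jar and (213,274) small, all with white bodies in the scene view. The yellow and turquoise look-alikes are at (130,293), (183,346) and (528,272). Next I measure the three grey lids.

```bash
python3 - <<'E'
from h import *
T=get_image('top');S=get_image('scene')
seeds={'top':{'tub':(307,255),'jar':(458,273),'pot':(213,274)},'scene':{'tub':(353,242),'jar':(279,155),'pot':(430,284)}}
H={'tub':.077,'jar':.127,'pot':.057}; res={}
vis=[]
for n,im in(('top',T),('scene',S)):
    I=im['image']; draw=I[:,:,::-1].copy()
    for k,(u,v) in seeds[n].items():
        c=I[v-2:v+3,u-2:u+3].reshape(-1,3).mean(0)
        m=(np.abs(I.astype(float)-c).max(2)<(14 if n=='top' else 16)).astype(np.uint8)
        m=cv2.morphologyEx(m,cv2.MORPH_OPEN,np.ones((3,3)))
        _,L,st,ce=cv2.connectedComponentsWithStats(m)
        mm=(L==L[v,u]).astype(np.uint8)
        q=max(cv2.findContours(mm,0,1)[0],key=cv2.contourArea)
        e=cv2.fitEllipse(cv2.convexHull(q)); cv2.ellipse(draw,e,(0,0,255),1)
        p=onz(im,*e[0],H[k]); f=240/np.tan(np.radians(im['vfov'])/2)
        dist=np.linalg.norm(p-im['xyz'])
        print(n,k,c.round(),np.round(e[0],1),'xyz',p.round(4),'diam mm',(np.array(e[1])/f*dist*1000).round(1))
        res[n,k]=(ray(im,*e[0]))
    vis.append(draw)
for k in H:
    (o1,d1),(o2,d2)=res['top',k],res['scene',k]
    s,t=np.linalg.lstsq(np.c_[d1,-d2],o2-o1,rcond=None)[0]
    a,b=o1+s*d1,o2+t*d2; print(k,'tri',((a+b)/2).round(4),'gap',np.linalg.norm(a-b).round(4))
a=cv2.resize(vis[0][210:390,90:570],(800,300),interpolation=2); b=cv2.resize(vis[1][130:370,220:560],(425,300),interpolation=2)
o=np.zeros((600,800,3),np.uint8);o[:300]=a;o[300:,:425]=b
cv2.imwrite('pics/crop1.png',o)
E
```

```text
top tub [75. 74. 73.] [305.8 254.9] xyz [0.5526 0.0352 0.077 ] diam mm [109.2 112.8]
top jar [72. 71. 70.] [452.5 274. ] xyz [ 0.5173 -0.2338  0.127 ] diam mm [79.6 98.3]
top pot [76. 75. 73.] [211.6 273. ] xyz [0.5165 0.2178 0.057 ] diam mm [58.3 63.3]
scene tub [100. 105. 104.] [353.1 238.6] xyz [0.5496 0.0321 0.077 ] diam mm [ 79.1 107.9]
scene jar [ 97. 101. 101.] [277.4 153.6] xyz [ 0.5178 -0.244   0.127 ] diam mm [47.5 72.9]
scene pot [ 99. 104. 103.] [430.1 283.6] xyz [0.5132 0.2146 0.057 ] diam mm [45.4 58.8]
tub tri [0.5524 0.0349 0.0813] gap 0.0004
jar tri [ 0.5197 -0.2356  0.1322] gap 0.0077
pot tri [0.5164 0.2167 0.0618] gap 0.0004
```

View pics/crop1.png

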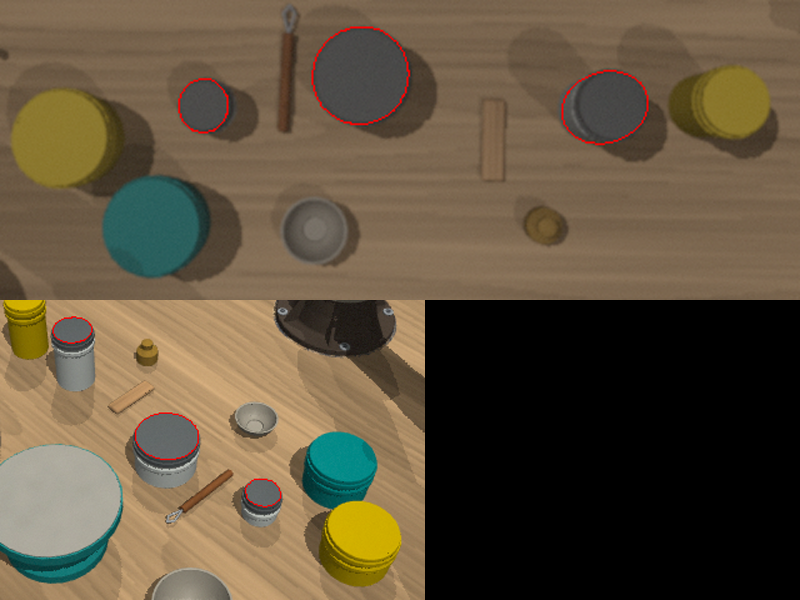

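The crop confirms the three grey lids on white bodies; sizes agree with the 116, 82 and 66 mm rims. In the top view the jar fit took in some of the body side, so I use about (0.520, -0.241) from the scene view. Centres: tub (0.551, 0.034), jar (0.520, -0.241), pot (0.515, 0.217). Now I move over the tub.

{"op": "drive_tool", "data": {
  "steps": [
    [1, 10, -16, 2, 0],
    [1, 19, -31, 2, 0],
    [1, 19, -31, 0, 0],
    [1, 19, -31, 0, 0],
    [1, 19, -31, 0, 0],
    [1, 19, -31, 0, 0],
    [1, 19, -31, 0, 0],
    [1, 19, -31, 0, 0],
    [1, 19, -31, 0, 0],
    [1, 19, -31, 0, 0],
    [1, 19, -31, 0, 0],
    [1, 19, -31, 0, 0],
    [1, 19, -31, 0, 0],
    [1, 19, -31, 0, 0],
    [1, 19, -31, 0, 0],
    [1, 19, -31, 0, 0],
    [1, 19, -31, 0, 0],
    [1, 19, -31, 0, 0],
    [1, 7, -11, 0, 0],
    [1, 0, 0, 0, 0]
  ]
}}

```text
clock: 1.87
position: [0.5527, 0.0297, 0.2307]
ee_rot: [0.548, 3.092, -0.003]
force: [-0.6, 0.0, 0.3]
width: 0.003
gripper_force: 0.0
```

{"op": "drive_tool", "data": {
  "steps": [
    [1, -1, 4, -15, 0],
    [1, 0, 0, -25, 0],
    [1, 0, 0, -25, 0],
    [1, 0, 0, -25, 0],
    [1, 0, 0, -25, 0],
    [1, 0, 0, -15, 0],
    [1, 0, 0, -8, 0],
    [1, 0, 0, -4, 0],
    [1, 0, 0, 0, 0],
    [1, 0, 0, 0, 0]
  ]
}}

```text
clock: 2.7
position: [0.5507, 0.0386, 0.0895]
ee_rot: [0.538, 3.094, 0.001]
force: [0.0, -0.6, 0.5]
width: 0.005
gripper_force: 0.0
```

```bash
python3 - <<'E'
from h import *
S=get_image('scene')['image'][120:360,200:520,::-1]
cv2.imwrite('pics/tub2.png',cv2.resize(S,(800,600),interpolation=2))
E
```

```text
(no output)
```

View pics/tub2.png

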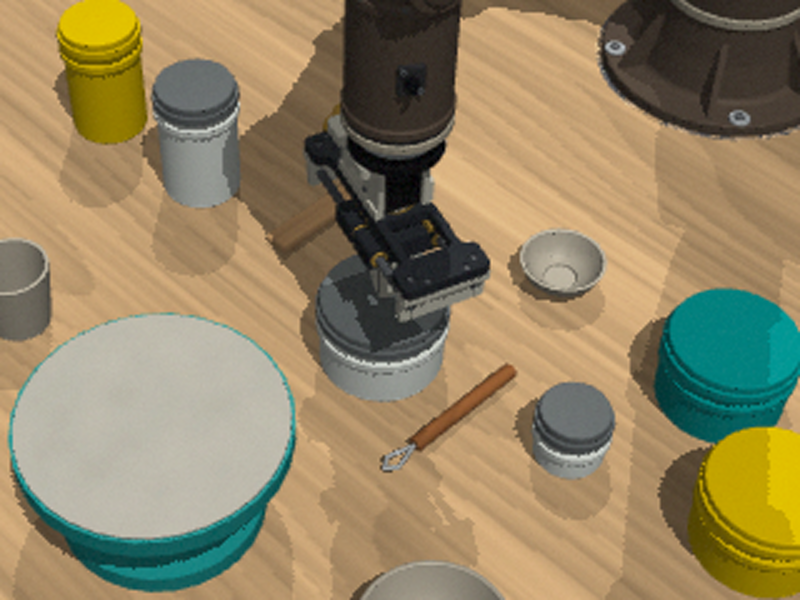

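The fingertips are over the centre of the tub lid (crop pixel ~(385,300)), well clear of everything else. I trim y and press slowly.

{"op": "drive_tool", "data": {
  "steps": [
    [1, 0, -4, -4, 0],
    [1, 0, 0, -3, 0],
    [1, 0, 0, 0, 0],
    [1, 0, 0, -1, 0],
    [1, 0, 0, -1, 0],
    [1, 0, 0, -1, 0],
    [1, 0, 0, -1, 0],
    [1, 0, 0, 0, 0]
  ]
}}

```text
clock: 3.42
position: [0.5503, 0.0343, 0.0776]
ee_rot: [0.539, 3.095, 0.0]
force: [-0.1, 0.7, 0.6]
width: 0.005
gripper_force: 0.5
```

{"op": "drive_tool", "data": {
  "steps": [
    [1, 0, 0, -1, 0],
    [1, 0, 0, -1, 0],
    [1, 0, 0, -1, 0],
    [1, 0, 0, -1, 0],
    [1, 0, 0, -1, 0],
    [1, 0, 0, 0, 0],
    [1, 0, 0, 0, 0]
  ]
}}

```text
clock: 4.0
position: [0.5503, 0.0343, 0.0727]
ee_rot: [0.539, 3.095, 0.0]
force: [0.5, 0.5, 2.9]
width: 0.004
gripper_force: 1.6
```

{"op": "drive_tool", "data": {
  "steps": [
    [1, 0, 0, -1, 0],
    [1, 0, 0, -1, 0],
    [1, 0, 0, -1, 0],
    [1, 0, 0, -1, 0],
    [1, 0, 0, -0.5, 0],
    [1, 0, 0, 0, 0],
    [1, 0, 0, 0, 0]
  ]
}}

```text
clock: 4.58
position: [0.5504, 0.0343, 0.0683]
ee_rot: [0.539, 3.095, 0.0]
force: [-1.5, 0.3, 4.8]
width: 0.004
gripper_force: 2.5
```

{"op": "drive_tool", "data": {
  "steps": [
    [1, 0, 0, -0.5, 0],
    [1, 0, 0, -0.5, 0],
    [1, 0, 0, -0.5, 0],
    [1, 0, 0, -0.5, 0],
    [1, 0, 0, -0.5, 0],
    [1, 0, 0, 0, 0],
    [1, 0, 0, 0, 0]
  ]
}}

```text
clock: 5.17
position: [0.5504, 0.0343, 0.0662]
ee_rot: [0.539, 3.095, 0.001]
force: [-2.8, 0.1, 10.5]
width: 0.006
gripper_force: 5.0
```

Force rose to 10 N at 66 mm, which is the home height less 4 mm of give, so the tub lid is home. I lift off and go to the jar.

{"op": "drive_tool", "data": {
  "steps": [
    [1, 0, 0, 2, 0],
    [1, 0, 0, 5, 0],
    [1, 0, 0, 20, 0],
    [1, 0, 0, 35, 0],
    [1, 0, 0, 35, 0],
    [1, 0, 0, 25, 0],
    [1, -2, -20, 0, 0],
    [1, -4, -35, 0, 0],
    [1, -4, -38, 0, 0],
    [1, -4, -38, 0, 0],
    [1, -4, -38, 0, 0],
    [1, -4, -38, 0, 0],
    [1, -4, -35, 0, 0],
    [1, -3, -23, 0, 0],
    [1, -1, -10, 0, 0],
    [1, 0, 0, 0, 0],
    [1, 0, 0, 0, 0]
  ]
}}

```text
clock: 6.58
position: [0.5203, -0.24, 0.1874]
ee_rot: [-0.539, -3.094, -0.001]
force: [0.1, 1.4, 0.9]
width: 0.006
gripper_force: 0.0
```

```bash
python3 - <<'E'
from h import *
o=observe();print(o['position'],o['force'])
S=get_image('scene')['image'][60:300,160:480,::-1]
cv2.imwrite('pics/jar1.png',cv2.resize(S,(800,600),interpolation=2))
E
```

```text
[ 0.52025281 -0.23999876  0.18741751] [0.09805995 1.39174815 0.863106  ]
```

View pics/jar1.png

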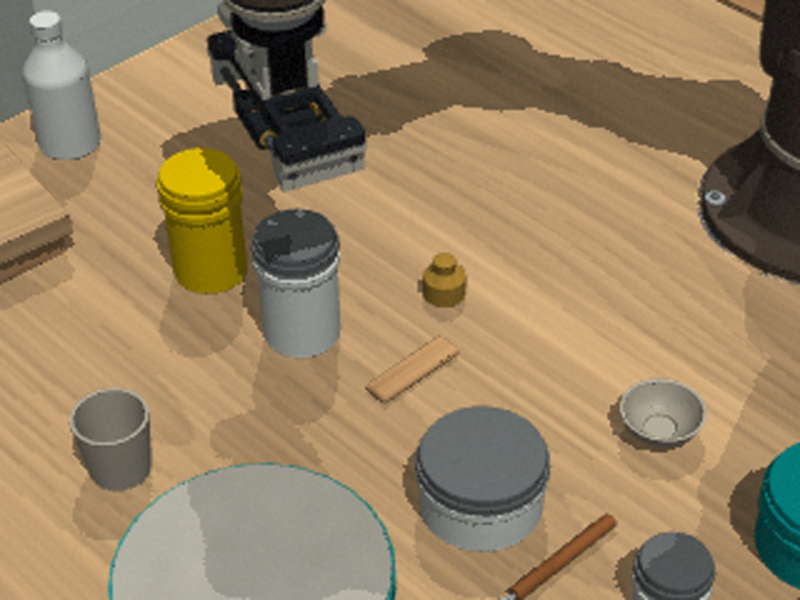

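The tool hangs over the jar lid (crop ~(296,240)); the tub's lid now sits home and the tub has not moved. I descend onto the jar.

{"op": "drive_tool", "data": {
  "steps": [
    [1, 0, -1, -15, 0],
    [1, 0, 0, -20, 0],
    [1, 0, 0, -11, 0],
    [1, 0, 0, -5, 0],
    [1, 0, 0, -3, 0],
    [1, 0, 0, 0, 0],
    [1, 0, 0, -1, 0],
    [1, 0, 0, -1, 0],
    [1, 0, 0, -1, 0],
    [1, 0, 0, -1, 0],
    [1, 0, 0, -1, 0],
    [1, 0, 0, -1, 0],
    [1, 0, 0, -1, 0],
    [1, 0, 0, -1, 0],
    [1, 0, 0, 0, 0],
    [1, 0, 0, 0, 0]
  ]
}}

```text
clock: 7.97
position: [0.5203, -0.2418, 0.1258]
ee_rot: [0.539, 3.095, 0.0]
force: [-0.6, 0.5, 1.7]
width: 0.003
gripper_force: 1.0
```

{"op": "drive_tool", "data": {
  "steps": [
    [1, 0, 0, -1, 0],
    [1, 0, 0, -1, 0],
    [1, 0, 0, -1, 0],
    [1, 0, 0, -1, 0],
    [1, 0, 0, -1, 0],
    [1, 0, 0, -0.5, 0],
    [1, 0, 0, -0.5, 0],
    [1, 0, 0, -0.5, 0],
    [1, 0, 0, 0, 0],
    [1, 0, 0, 0, 0]
  ]
}}

```text
clock: 8.8
position: [0.5203, -0.2418, 0.1192]
ee_rot: [0.539, 3.095, 0.0]
force: [-1.0, -0.0, 3.2]
width: 0.006
gripper_force: 1.6
```

{"op": "drive_tool", "data": {
  "steps": [
    [1, 0, 0, -0.5, 0],
    [1, 0, 0, -0.5, 0],
    [1, 0, 0, -0.5, 0],
    [1, 0, 0, -0.5, 0],
    [1, 0, 0, -0.5, 0],
    [1, 0, 0, -0.5, 0],
    [1, 0, 0, 0, 0],
    [1, 0, 0, 0, 0]
  ]
}}

```text
clock: 9.47
position: [0.5204, -0.2418, 0.1167]
ee_rot: [0.539, 3.095, 0.0]
force: [-1.7, -0.5, 8.3]
width: 0.002
gripper_force: 4.5
```

Force is 8 N at 116.7 mm, matching a home lid with 3.3 mm of give. The jar is done, so I go on to the pot.

{"op": "drive_tool", "data": {
  "steps": [
    [1, 0, 0, -0.5, 0],
    [1, 0, 0, 2, 0],
    [1, 0, 0, 6, 0],
    [1, 0, 0, 20, 0],
    [1, 0, 0, 30, 0],
    [1, 0, 0, 20, 0],
    [1, 0, 19, 0, 0],
    [1, -1, 38, 0, 0],
    [1, 0, 40, 0, 0],
    [1, -1, 40, 0, 0],
    [1, 0, 40, 0, 0],
    [1, -1, 40, 0, 0],
    [1, 0, 40, 0, 0],
    [1, -1, 40, 0, 0],
    [1, 0, 40, 0, 0],
    [1, -1, 40, 0, 0],
    [1, 0, 40, 0, 0],
    [1, 0, 28, 0, 0],
    [1, 0, 14, 0, 0],
    [1, 0, 0, 0, 0]
  ]
}}

```text
clock: 11.13
position: [0.5144, 0.2214, 0.1933]
ee_rot: [-0.53, -3.096, -0.001]
force: [-0.3, -0.5, -0.7]
width: 0.004
gripper_force: 0.0
```

{"op": "drive_tool", "data": {
  "steps": [
    [1, 0, 0, -15, 0],
    [1, 0, 0, -30, 0],
    [1, 0, 0, -30, 0],
    [1, 0, 0, -25, 0],
    [1, 0, 0, -15, 0],
    [1, 0, 0, -5, 0],
    [1, 0, 0, 0, 0],
    [1, 0, 0, 0, 0]
  ]
}}

```text
clock: 11.8
position: [0.5159, 0.2162, 0.0744]
ee_rot: [0.541, 3.094, -0.0]
force: [0.9, 0.6, 0.2]
width: 0.004
gripper_force: 0.0
```

```bash
python3 - <<'E'
from h import *
S=get_image('scene')['image'][120:360,220:540,::-1]
cv2.imwrite('pics/pot1.png',cv2.resize(S,(800,600),interpolation=2))
E
```

```text
(no output)
```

View pics/pot1.png

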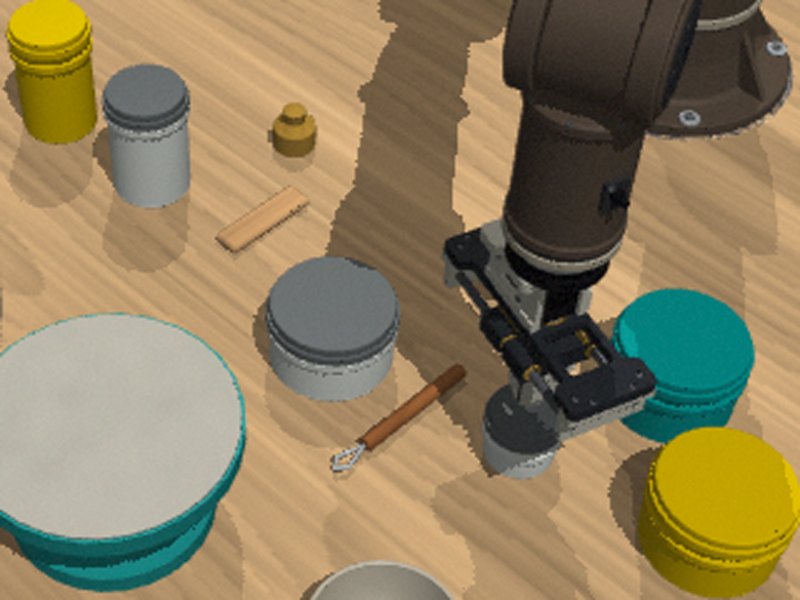

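The tool is over the pot lid (crop ~(520,415)); the body passes well above the turquoise and yellow tubs. I press the pot.

{"op": "drive_tool", "data": {
  "steps": [
    [1, 0, 0, -5, 0],
    [1, 0, 0, -5, 0],
    [1, 0, 0, -3, 0],
    [1, 0, 0, -1, 0],
    [1, 0, 0, -1, 0],
    [1, 0, 0, -1, 0],
    [1, 0, 0, -1, 0],
    [1, 0, 0, -1, 0],
    [1, 0, 0, -1, 0],
    [1, 0, 0, -1, 0],
    [1, 0, 0, -1, 0],
    [1, 0, 0, -1, 0],
    [1, 0, 0, -1, 0],
    [1, 0, 0, 0, 0],
    [1, 0, 0, 0, 0]
  ]
}}

```text
clock: 13.1
position: [0.5153, 0.2173, 0.0507]
ee_rot: [0.539, 3.095, 0.0]
force: [-1.2, 0.7, 2.9]
width: 0.003
gripper_force: 1.6
```

{"op": "drive_tool", "data": {
  "steps": [
    [1, 0, 0, -0.5, 0],
    [1, 0, 0, -0.5, 0],
    [1, 0, 0, -0.5, 0],
    [1, 0, 0, -0.5, 0],
    [1, 0, 0, -0.5, 0],
    [1, 0, 0, -0.5, 0],
    [1, 0, 0, -0.5, 0],
    [1, 0, 0, -0.5, 0],
    [1, 0, 0, 0, 0],
    [1, 0, 0, 0, 0]
  ]
}}

```text
clock: 13.93
position: [0.5154, 0.2173, 0.047]
ee_rot: [0.539, 3.095, 0.0]
force: [-2.0, -0.7, 7.9]
width: 0.007
gripper_force: 4.0
```

Force is 8 N at 47 mm, which is home with 3 mm of give. I press 0.5 mm more, then retreat upward.

{"op": "drive_tool", "data": {
  "steps": [
    [1, 0, 0, -0.5, 0],
    [1, 0, 0, 0, 0],
    [1, 0, 0, 2, 0],
    [1, 0, 0, 6, 0],
    [1, 0, 0, 20, 0],
    [1, 0, 0, 35, 0],
    [1, 0, 0, 40, 0],
    [1, 0, 0, 40, 0],
    [1, 0, 0, 35, 0],
    [1, -20, 10, 10, 0],
    [1, -30, 20, 0, 0],
    [1, -30, 20, 0, 0],
    [1, -30, 20, 0, 0],
    [1, -20, 20, 0, 0],
    [1, 0, 0, 0, 0],
    [1, 0, 0, 0, 0]
  ]
}}

```text
clock: 15.27
position: [0.384, 0.3083, 0.2343]
ee_rot: [-0.533, -3.096, -0.0]
force: [0.4, -0.4, -0.4]
width: 0.003
gripper_force: 0.0
```

```bash
python3 - <<'E'
from h import *
o=observe();print(o['clock'],o['position'],o['force'])
im=get_image('scene');S=im['image'][:,:,::-1]
p0=cv2.imread('pics/scene0.png')
o=np.zeros((600,800,3),np.uint8)
a=lambda P:cv2.resize(P[125:325,240:460],(400,364),interpolation=2)
o[:364,:400]=a(p0);o[:364,400:]=a(S)
T=get_image('top')['image'][:,:,::-1]; t0=cv2.imread('pics/top0.png')
d=lambda P:cv2.resize(P[210:350,190:490],(400,187),interpolation=2)
o[400:587,:400]=d(t0);o[400:587,400:]=d(T)
cv2.imwrite('pics/end.png',o)
E
```

```text
15.2667 [0.38396942 0.30831876 0.23432573] [ 0.42180694 -0.38582183 -0.43407771]
```

View pics/end.png

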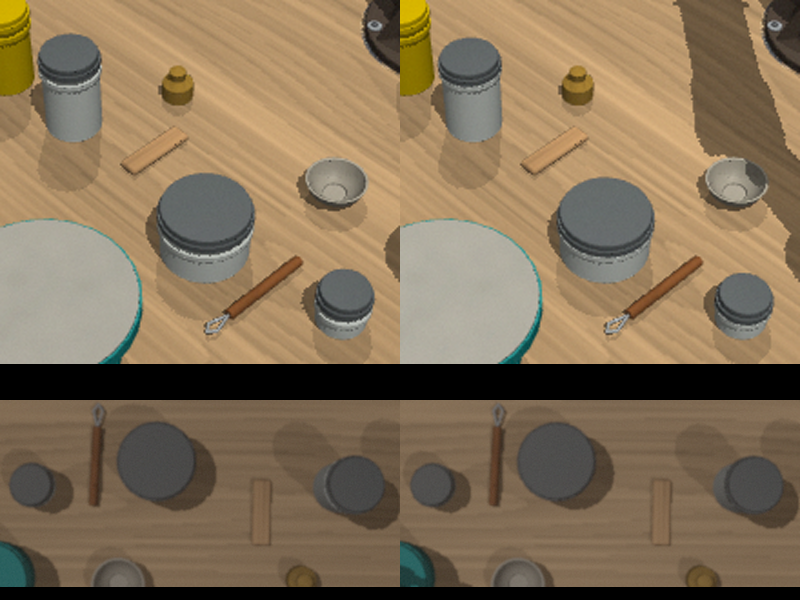

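Compared before and after, all three lids have dropped onto their collars (tub (605,215), jar (470,60), pot (743,295) in the right half). The containers and bystanders have not moved, and the arm is clear.

```bash
python3 -c "from cell import arm; print(arm.sign_off())"
```

```text
the job is handed in; nothing more can be done
None
```

I pressed the tub, jar and pot lids home in that order with about 8–10 N each; in the before-and-after pictures nothing else had moved, and I handed the job in at about 15 s with the arm clear.

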